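Find the clear gel cassette with the gap gauge

TASK

Take the gap gauge out of its holder and try its blade in the gaps of the three gel cassettes in the casting stand: only one gap lets the blade in all the way, in the other two it jams part-way down, so back off there and never force it. Slide the gauge fully home in the cassette that takes it, until its collar sits on the cassette's top edge, then let go and leave it standing there.

Things in the scene. Friction and masses are not known exactly. Their poses are not given: they have to be found in the camera images.
- gauge: Gap gauge, 95 mm tall, 55-91 g, upright in its holder at the start. Origin: centre of the blade's lower edge; z up the gauge, x along the blade's width, y its thickness. Steel blade 24 (x) x 3 (y) mm, z = 0 to 42; dark collar 44 x 16 mm, z = 42 (underside) to 50; black grip block 34 (x) x 16 (y) mm, z = 50 to 95, to be pinched across its 16 mm.
- holder: Grey block fixed to the worktop, 64 (x) x 46 (y) x 60 mm high, on a foot 84 x 62 x 6 mm. Origin: centre of its underside. The gauge's blade stands in a loose slot in its top, 30 mm along x, 7 mm wide, 50 mm deep; the collar rests on the top.
- stand: Grey casting stand fixed to the worktop, 78 (x) x 142 (y) mm, walls 30 mm high round three nests in a row along its y, 45 mm apart. Origin: centre of its underside, z up. In each nest a loose white gel cassette, 60 (x) x 27 (y) x 62 mm, 0.25 kg, alike outside, stands on a springy pad (sinks 1 mm per 2.5 N, 8 mm at most), top edge 76 mm above the stand's underside.
- nest_left (a point): Centre of the nest at the stand's +y end, at the height of the cassettes' top edge; axes as the stand's. The cassette stands square in it but up to 5 mm off this point along y and 0.6 mm along x, and slides when pushed aside. Its gap is in the middle of its top: 27 mm along x, 4.8 mm along y, both long edges bevelled 1.2 mm at 45 degrees. Glazed: little friction.
- nest_middle (a point): The same for the middle nest. Of the three cassettes' gaps one is open 47 mm deep; one narrows to 1.6 mm at 14 mm below the top edge and one at 25 mm, out of sight: there the blade stops. Which cassette stands in which nest changes.
- nest_right (a point): The same for the nest at the stand's -y end.
Things that resemble listed ones, but are neither listed nor needed, are in the scene too. There is more than one size of the gauge; the job needs the larger. What is shaped like the stand but green is not meant.

How it is judged:
On the way, in this order (a step that is already met when the one before it is completed fails the run):
1. the gauge is lifted out of its holder (blade's lower edge more than 62 mm above the worktop) (height (world z) of gauge above 0.062 m), for 0.1 s.
2. held in the fingers, the blade is slid home in a cassette (collar within 4 mm of the top edge) (contact force between the fingers and gauge above 1 N and z of gauge in the frame of stand below 0.038 m and (horizontal distance between gauge and nest_left below 0.0085 m or horizontal distance between gauge and nest_middle below 0.0085 m or horizontal distance between gauge and nest_right below 0.0085 m)), for 0.1 s.
At the end, for the whole second after the job is handed in: The gauge stands by itself, at rest and upright (within 0.1 rad), fully home in the cassette whose gap takes it: its collar within 4 mm of the cassette's top edge and the blade over that nest's centre within 8.5 mm; the fingers have let go (z of gauge in the frame of stand between 0.024 and 0.038 m and (horizontal distance between gauge and nest_left below 0.0085 m or horizontal distance between gauge and nest_middle below 0.0085 m or horizontal distance between gauge and nest_right below 0.0085 m) and angle between gauge's own z axis and vertical below 0.1 rad and linear speed of gauge below 0.02 m/s and contact force between the fingers and gauge below 0.1 N); the robot touches nothing.
It fails at once if the blade is forced: the load on the stand exceeds 30 N (a push of about 22 N above the cassettes' own weight) (contact force between anything else and stand above 30 N).
It also fails if it takes over 72 s, if anything falls off the work surface, if the arm or the gripper's body presses on something with over 40 N, if the wrist force passes 120 N, or if a joint passes its speed limit or range.

ROBOT

A 7-joint arm with a two-finger parallel gripper is mounted at the origin on a cart in front of the work surface, level with it; the furniture and walls round the work are solid. World frame = base frame: x ahead of the robot, y to its left, z up, the work surface at z = 0. Lengths are in m, angles in rad, forces in N, time in s.
With the tool pointing down it reaches from about 0.4 to 0.925 m from the base axis. Payload 4.1 kg.
Tool frame: the origin (TCP) lies midway between the tips of the shut fingers; the grasp point (between the pads) lies 19 mm behind it; z points along the fingers, y is the line along which they close (so a half turn about z gives the same grasp; the last joint's range is limited). The gripper opens to 85 mm and grips with 20 to 120 N. Pads are 22 mm wide; open, the fingers measure 114 mm over their backs; the gripper's body (76 mm by 85 mm) begins 54 mm behind the grasp point. The pads swing forward as they close: fully open they stand 13 mm farther back than shut.
Start: joints at [1.245, 0.398, 0.045, 1.537, -0.019, 1.207, -0.051], TCP at [0.146, -0.633, 0.231] pointing down, gripper open.
Joint ranges: [-2.82, 2.82], [-0.49, 2.23], [-1.37, 1.46], [0, 2.46], [-1.36, 4.5], [0.23, 2], [-2.94, 2.94]. Speed limits (rad/s): [2.57, 2.57, 3.14, 3.14, 3.14, 3.14, 3.14].

INTERFACE

Orientations are given as a 3x3 rotation matrix whose columns are the frame's x, y, z axes.
In Python, from station import env gives the robot as it stands.
- The arm moves only by the tool carry_out, never from a script. Its argument "targets" is one flat list of numbers, 7 for each row, row after row: the turn, a rotation vector about the tool's x, y, z in units of 6 degrees (1.0 is 6 degrees), then the shift along the tool's x, y, z in m, then the opening, from 0 (shut) to 1 (fully open). In form: [wx, wy, wz, tx, ty, tz, grip, wx, wy, wz, tx, ty, tz, grip, ...]. A call has 1 to 10 rows; each row is the pose to reach, as a shift and turn from the pose commanded when the call began, along the tool's axes at that moment; what a row does not reach only later rows make up. A row lasts 1/12 s, in which the tool goes at most 41.7 mm and 7.16 degrees, less where a joint would pass 70% of its speed; a pose out of reach is approached as far as the arm can. A call with a gripper value outside its range is refused whole. The fingers move at their own pace and stop on an object; "force" is the grip in N (left out, the last holds). Time passes only in rows, so rows that repeat a pose let the fingers close. It gives the time, the measured TCP pose, the force, the opening and the grip force at its end, in the units of the state.
- env.read_state(): the state, without advancing time (a new reading comes with each control period).
- env.snapshot(name): name is "side" or "top" or "wrist"; returns (picture, depth): 384x512x3 uint8, blue, green, red; 384x512 float32, m along the optical axis (not along the pixel's ray), 0 where there is no reading.
- env.calibration(name): a dict with "intrinsics" (3x3 intrinsics, pixels), "k1" (the pictures are not rectified: a ray, as slopes to the right and down, at radius r is drawn at 1 + k1 r^2 times it, then the intrinsics apply), "eye" and "rotation" of the camera in the world. Camera axes: x right, y down, z forward; pixel columns grow to the right and rows downward; lengths in m; the calibration is good to about 2 mm. A picture is of the moment at which its call begins: read the wrist's pose just before it. calibration takes no time and is no camera call; for the wrist camera it gives the pose at the moment of the call.
- env.finish_job(): hands the job in; it is judged then, once.
The state is a dict: "time_s": time; "joints": joint angles; "qd": joint speeds; "effort": joint torques, N m; "tool_pos": TCP position; "tcp_rot": TCP orientation; "contact_force": force on the tool from outside, world axes, zero at the start; "ft_torque": the same for the moment, N m; "opening": opening from 0.0 (shut) to 1.0 (fully open); "grip_force": force on a finger pad.
Only numpy, scipy, OpenCV 4.12 (cv2) and the standard library are available. Lean on these libraries where they do the work, as an engineer would, in place of code of your own. Each camera call takes 0.05 s, during which the arm holds its last target. There are 200 camera calls.

## Working session

There is one attempt and no reset: what is moved stays moved. The work goes in short steps, Python scripts to look and compute and a tool call to move; the robot and the scene stay as the last step left them, time stands still between calls to the robot, and variables do not carry over. Pictures are saved under pics/ and viewed, at most 10 in all, crops included, and the job is handed in when it is done.

Besides the shell and the picture viewer there is one more tool, called as a command line: name --argument value ..., lists and objects as JSON in quotes. carry_out: Moves the arm, as the interface text tells. Its arguments: {"type":"object","properties":{"targets":{"type":"array"},"force":{"type":"number"}},"required":["targets"]}

```bash
mkdir -p pics; cat > h.py <<'E'
import numpy as np, cv2, pickle
from station import env
def snap(name):
    st=env.read_state(); c=env.calibration(name); im,d=env.snapshot(name)
    return im,d,c,st
def ray(c,u,v):
    K=np.array(c["intrinsics"]); k=c["k1"]
    D=np.array([(u-K[0,2])/K[0,0],(v-K[1,2])/K[1,1]]); s=D.copy()
    for _ in range(30): s=D/(1+k*(s@s))
    return np.array(c["eye"]),np.array(c["rotation"])@np.array([s[0],s[1],1])
def onz(c,u,v,z):
    e,r=ray(c,u,v); return e+r*(z-e[2])/r[2]
def cloud(c,d):
    K=np.array(c["intrinsics"]); h,w=d.shape
    v,u=np.mgrid[:h,:w]; x=(u-K[0,2])/K[0,0]; y=(v-K[1,2])/K[1,1]; sx,sy=x.copy(),y.copy()
    for _ in range(30):
        f=1+c["k1"]*(sx**2+sy**2); sx,sy=x/f,y/f
    return np.stack([sx*d,sy*d,d],-1)@np.array(c["rotation"]).T+np.array(c["eye"])
E
python3 - <<'E'
from h import *
ims={}
for n in("top","side","wrist"):
    im,d,c,st=snap(n); ims[n]=(im,d,c); cv2.imwrite(f"pics/{n}0.png",im)
    print(n,np.round(c["eye"],3),np.round(c["rotation"],3).tolist(),np.round(c["intrinsics"],1).tolist(),c["k1"])
pickle.dump(ims,open("i0.pkl","wb")); print(st)
cv2.imwrite("pics/a.png",cv2.resize(np.hstack([ims["top"][0],ims["side"][0]]),(800,300)))
E
```

```text
top [ 0.616 -0.01   0.93 ] [[0.027, -0.996, 0.084], [-0.999, -0.028, -0.018], [0.02, -0.083, -0.996]] [[348.1, 0.0, 255.2], [0.0, 348.1, 192.9], [0.0, 0.0, 1.0]] -0.09588840409036047
side [0.661 0.835 0.846] [[-1.0, -0.029, 0.01], [-0.027, 0.67, -0.742], [0.015, -0.742, -0.67]] [[457.4, 0.0, 250.8], [0.0, 457.4, 195.9], [0.0, 0.0, 1.0]] -0.000438677060158039
wrist [ 0.213 -0.618  0.373] [[0.224, -0.939, -0.262], [-0.975, -0.217, -0.058], [-0.002, 0.268, -0.963]] [[313.1, 0.0, 252.3], [0.0, 313.1, 189.4], [0.0, 0.0, 1.0]] 0.0013247614748018498
{'time_s': 0.1, 'joints': array([ 1.24501426,  0.39910655,  0.04502577,  1.53773678, -0.01866745,
        1.20690204, -0.05071052]), 'qd': array([-0.00125173, -0.00325856,  0.00194847, -0.00250961, -0.00191072,
       -0.00064885,  0.00041195]), 'effort': array([ 3.58513229e-03, -4.76259470e+01,  1.37016881e+00, -2.54946971e+01,
        1.19830691e-02,  5.01759758e-03, -1.55205930e-05]), 'tool_pos': array([ 0.14604306, -0.63280557,  0.23038223]), 'tcp_rot': array([[ 9.74367233e-01,  2.24962692e-01, -5.30600598e-04],
       [ 2.24963271e-01, -9.74365849e-01,  1.64892271e-03],
       [-1.46053008e-04, -1.72602191e-03, -9.99998500e-01]]), 'contact_force': array([-0.51049222,  0.30927441,  0.1544695 ]), 'ft_torque': array([ 0.05007144, -0.0293276 , -0.00656861]), 'grip_force': 0.0, 'opening': 1.0015207017025682}
```

View pics/top0.png

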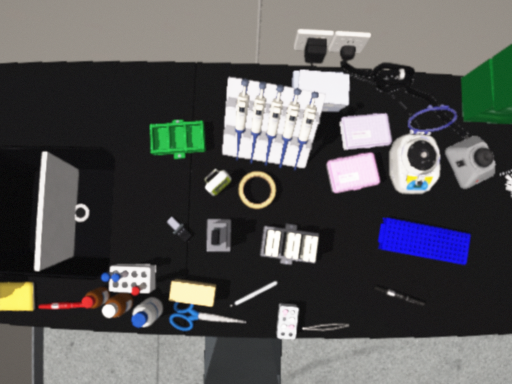

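View pics/side0.png

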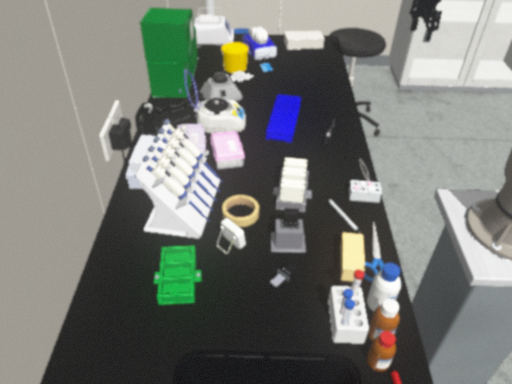

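The top view shows the grey holder at (218,235) with a dark gauge in it, and the grey stand with three white cassettes at (290,245). The green stand at (177,138) is a decoy. A small dark and steel thing lies at (179,230), which could be the smaller gauge. In the side view the holder is at (288,230) and the cassettes are at (293,183). Next I'll enlarge these.

```bash
python3 - <<'E'
from h import *
ims=pickle.load(open("i0.pkl","rb"))
t,d,c=ims["top"]; s,ds,cs=ims["side"]
A=cv2.resize(t[205:275,155:335],(800,311),interpolation=cv2.INTER_CUBIC)
B=cv2.resize(s[150:295,215:345],(260,290),interpolation=cv2.INTER_CUBIC)
B2=np.zeros((289,800,3),np.uint8); B2[:, :260]=B[:289]; 
C=cv2.resize(s[200:295,255:325],(213,289),interpolation=cv2.INTER_CUBIC); B2[:,300:513]=C
cv2.imwrite("pics/crop1.png",np.vstack([A,B2]))
P=cloud(c,d); Q=cloud(cs,ds)
for nm,X,I,box in(("top holder",P,t,(205,275,200,235)),("top stand",P,t,(215,275,255,325)),("side holder",Q,s,(205,260,260,315)),("side stand",Q,s,(150,212,265,320))):
    a,b,e,f=box; x=X[a:b,e:f].reshape(-1,3); x=x[np.isfinite(x).all(1)]
    for lo,hi in((.02,.04),(.05,.065),(.068,.085),(.09,.13)):
        m=(x[:,2]>lo)&(x[:,2]<hi)
        if m.sum()>3:
            y=x[m]; print(nm,lo,m.sum(),"med",np.round(np.median(y,0),4),"min",np.round(y.min(0),3),"max",np.round(y.max(0),3))
# white cassettes
g=t[215:275,255:325]; m=(g.min(2)>150).astype(np.uint8)
n,l,stt,ce=cv2.connectedComponentsWithStats(m)
for i in range(1,n):
    if stt[i,4]>30:
        ct=np.argwhere(l==i)[:,::-1].astype(np.float32); r=cv2.minAreaRect(ct)
        u,v=r[0][0]+255,r[0][1]+215; print("cas",u,v,r[1:],onz(c,u,v,.076))
E
```

```text
top holder 0.02 4 med [0.6082 0.0444 0.0232] min [0.604 0.044 0.023] max [0.612 0.044 0.024]
top holder 0.05 344 med [0.5838 0.0592 0.0602] min [0.549 0.044 0.051] max [0.612 0.09  0.065]
top holder 0.068 24 med [0.5839 0.0604 0.0703] min [0.558 0.059 0.068] max [0.599 0.073 0.084]
top holder 0.09 112 med [0.579  0.0662 0.1128] min [0.563 0.059 0.096] max [0.596 0.076 0.116]
top stand 0.02 482 med [ 0.5707 -0.1012  0.03  ] min [ 0.517 -0.19   0.021] max [ 0.607 -0.045  0.04 ]
top stand 0.05 81 med [ 0.5606 -0.126   0.0591] min [ 0.53  -0.177  0.05 ] max [ 0.594 -0.057  0.065]
top stand 0.068 789 med [ 0.5617 -0.1213  0.0761] min [ 0.525 -0.178  0.068] max [ 0.598 -0.056  0.081]
side holder 0.02 174 med [0.5784 0.0892 0.03  ] min [ 0.534 -0.048  0.02 ] max [0.612 0.093 0.04 ]
side holder 0.05 314 med [0.5823 0.0797 0.06  ] min [0.548 0.042 0.05 ] max [0.613 0.093 0.065]
side holder 0.068 81 med [0.579  0.0745 0.076 ] min [0.559 0.061 0.068] max [0.599 0.078 0.085]
side holder 0.09 169 med [0.5786 0.0736 0.1091] min [0.562 0.059 0.09 ] max [0.596 0.078 0.116]
side stand 0.02 376 med [ 0.5663 -0.0601  0.0298] min [ 0.518 -0.191  0.02 ] max [ 0.608 -0.042  0.04 ]
side stand 0.05 159 med [ 0.5652 -0.061   0.0599] min [ 0.528 -0.153  0.05 ] max [ 0.598 -0.054  0.065]
side stand 0.068 602 med [ 0.5625 -0.1147  0.0754] min [ 0.525 -0.181  0.068] max [ 0.597 -0.053  0.081]
side stand 0.09 59 med [0.5788 0.0678 0.1133] min [0.562 0.059 0.11 ] max [0.595 0.074 0.116]
cas 280.93396377563477 246.01886749267578 ((38.33201599121094, 31.881916046142578), 10.619654655456543) [ 0.55976972 -0.09188569  0.076     ]
cas 309.0999984741211 248.29999923706055 ((14.9906644821167, 26.304372787475586), 8.130102157592773) [ 0.5557353  -0.16117761  0.076     ]
```

View pics/crop1.png

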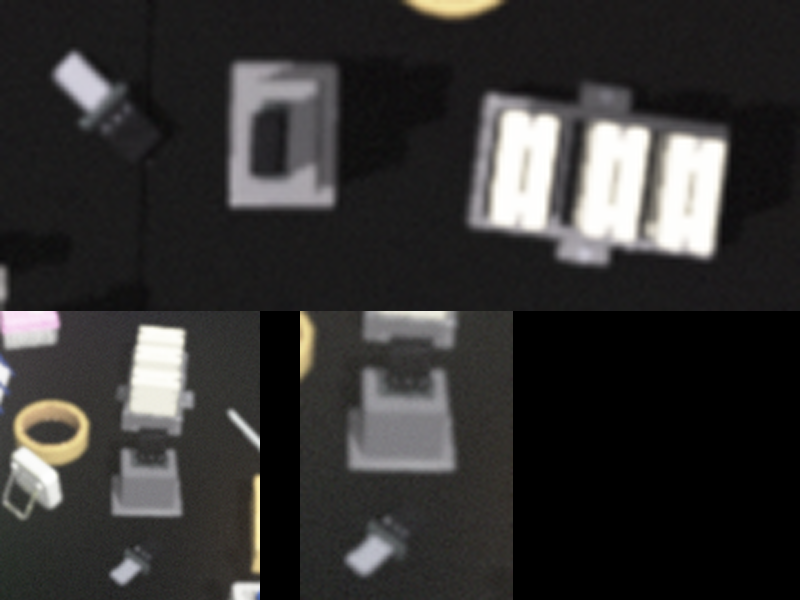

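Two gauges are in view: a small one lying at top (179,230), and one upright in the holder at top (215,236). The upright one is the larger: its top stands at z≈0.113 = 60+8+45 mm, and the task says the gauge starts upright in its holder. The stand is the grey one at (290,245). Next I'll work out the yaws and the viewing move.

```bash
cat >> h.py <<'E'
def rect(x):
    r=cv2.minAreaRect((x[:,:2]*1000).astype(np.float32)); return np.round(r[0],1),np.round(r[1],1),round(r[2],2)
def delta(st,p,yaw):
    """move in tool axes to world p, world yaw(rad) of tool x, tool straight down"""
    from scipy.spatial.transform import Rotation as Ro
    R=np.array(st["tcp_rot"]); T=np.array([[np.cos(yaw),np.sin(yaw),0],[np.sin(yaw),-np.cos(yaw),0],[0,0,-1]])
    w=Ro.from_matrix(R.T@T).as_rotvec()*180/np.pi/6
    return np.round(w,3),np.round(R.T@(np.array(p)-st["tool_pos"]),4)
E
python3 - <<'E'
from h import *
ims=pickle.load(open("i0.pkl","rb"))
for n,hb,sb in(("top",(205,275,200,235),(215,275,255,325)),("side",(205,260,260,315),(150,212,265,320))):
    im,d,c=ims[n]; X=cloud(c,d)
    for nm,b,lo,hi in(("gauge",hb,.108,.118),("holder",hb,.055,.064),("cas",sb,.072,.08),("wall",sb,.026,.033)):
        x=X[b[0]:b[1],b[2]:b[3]].reshape(-1,3); x=x[(x[:,2]>lo)&(x[:,2]<hi)]; print(n,nm,len(x),rect(x))
st=env.read_state()
for p in([.35,-.5,.27],[.5,-.25,.25],[.56,-.03,.2]): print(delta(st,p,0))
E
```

```text
top gauge 105 (array([579.1,  67.6]), array([32.8, 16.4]), 0.49)
top holder 329 (array([580.5,  67. ]), array([45.6, 63.8]), 89.45)
top cas 762 (array([ 562.6, -118. ]), array([119. ,  61.4]), 82.96)
top wall 410 (array([ 562.6, -118.3]), array([139.8,  76.9]), 83.14)
side gauge 89 (array([578.5,  68.3]), array([18.4, 32.7]), 87.65)
side holder 268 (array([579.8,  67.9]), array([63.9, 50.6]), 2.28)
side cas 509 (array([ 561.7, -118.4]), array([125.3,  60.5]), 83.28)
side wall 255 (array([ 562.1, -117.6]), array([144.7,  77.2]), 84.13)
(array([-0.014,  0.003,  2.166]), array([ 0.2286, -0.0837, -0.0394]))
(array([-0.014,  0.003,  2.166]), array([ 0.431 , -0.2935, -0.0191]))
(array([-0.014,  0.003,  2.166]), array([ 0.5389, -0.4943,  0.0312]))
```

carry_out --targets '[0,0,1,0.04,-0.014,-0.006,1,0,0,2.17,0.08,-0.028,-0.013,1,0,0,2.17,0.12,-0.042,-0.02,1,0,0,2.17,0.16,-0.056,-0.026,1,0,0,2.17,0.195,-0.07,-0.033,1,0,0,2.17,0.23,-0.084,-0.039,1,0,0,2.17,0.26,-0.112,-0.037,1,0,0,2.17,0.288,-0.142,-0.034,1,0,0,2.17,0.316,-0.172,-0.03,1,0,0,2.17,0.344,-0.202,-0.027,1]'

```text
time_s: 0.98
tool_pos: [0.4365, -0.3572, 0.2579]
tcp_rot: [[1.0, -0.0, -0.0], [-0.0, -1.0, 0.0], [-0.0, -0.0, -1.0]]
contact_force: [0.3, -0.9, 0.8]
opening: 0.999
grip_force: 0.0
```

```bash
python3 - <<'E'
from h import *
st=env.read_state(); print(st["time_s"],st["tool_pos"]); print(delta(st,[.56,-.03,.2],0))
E
```

```text
0.9833 [ 0.43648376 -0.35718888  0.25788014]
(array([-0.001,  0.004, -0.003]), array([ 0.1234, -0.3272,  0.0579]))
```

carry_out --targets '[0,0,0,0.014,-0.036,0.006,1,0,0,0,0.028,-0.072,0.012,1,0,0,0,0.042,-0.11,0.018,1,0,0,0,0.056,-0.147,0.024,1,0,0,0,0.07,-0.184,0.03,1,0,0,0,0.084,-0.22,0.037,1,0,0,0,0.098,-0.257,0.045,1,0,0,0,0.112,-0.293,0.052,1,0,0,0,0.123,-0.327,0.058,1,0,0,0,0.123,-0.327,0.058,1]'

```text
time_s: 1.82
tool_pos: [0.5599, -0.022, 0.1991]
tcp_rot: [[1.0, 0.012, -0.001], [0.012, -1.0, 0.006], [-0.001, -0.006, -1.0]]
contact_force: [-0.2, 1.5, 0.5]
opening: 1.002
grip_force: 0.0
```

```bash
python3 - <<'E'
from h import *
im,d,c,st=snap("wrist"); print(st["tool_pos"],np.abs(st["qd"]).max()); cv2.imwrite("pics/w1.png",im)
pickle.dump((im,d,c,st),open("w1.pkl","wb"))
E
```

```text
[ 0.55987737 -0.02197607  0.19911309] 0.07917426006043632
```

View pics/w1.png

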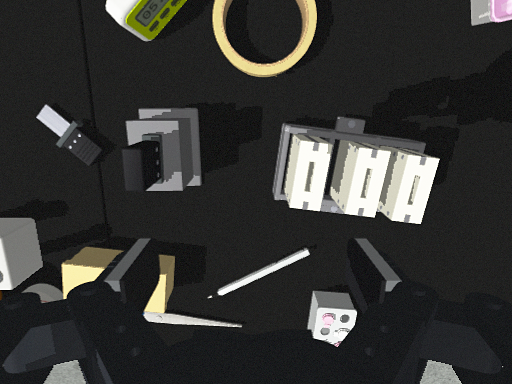

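The wrist view shows the gauge in the holder at (142,165), and the three cassette gaps at (311,171), (366,179) and (417,186) for left, middle and right. The small gauge lies at (70,135). Next I'll measure the gauge and the cassettes.

```bash
cat >> h.py <<'E'
def measure(im,d,c,gauge=True):
    X=cloud(c,d); z=X[...,2]; ok=d>0
    def comp(lo,hi,mn,box=None):
        m=(ok&(z>lo)&(z<hi)).astype(np.uint8); m[260:]=0
        n,l,s,_=cv2.connectedComponentsWithStats(m)
        return [X[l==i] for i in range(1,n) if s[i,4]>mn]
    if gauge:
        for x in comp(.107,.119,100): print("gauge",len(x),np.median(x[:,2]).round(4),rect(x))
    # white tops, by colour and height
    m=(ok&(z>.07)&(z<.082)&(im.min(2)>90)).astype(np.uint8); m[270:]=0
    n,l,s,_=cv2.connectedComponentsWithStats(m); out=[]
    for i in range(1,n):
        if s[i,4]<300: continue
        x=X[l==i]; zz=np.median(x[:,2]); print("cas",s[i,:4],zz.round(4),rect(x))
E
python3 - <<'E'
from h import *
im,d,c,st=snap("wrist"); pickle.dump((im,d,c,st),open("w2.pkl","wb"))
print(st["tool_pos"],np.abs(st["qd"]).max()); measure(im,d,c)
A=cv2.resize(im[110:235,265:445],(800,556),interpolation=cv2.INTER_CUBIC); cv2.imwrite("pics/c2.png",A)
E
```

```text
[ 0.55922733 -0.02655891  0.19939208] 0.08137574656282179
gauge 1020 0.1125 (array([578.5,  67.2]), array([16.1, 33.4]), 89.78)
cas [284 139  43  71] 0.0757 (array([566.1, -71.9]), array([27.4, 60.6]), 83.58)
cas [338 146  47  70] 0.0756 (array([ 560.9, -121.8]), array([28. , 60.6]), 83.72)
cas [383 153  50  69] 0.0756 (array([ 555.2, -164.1]), array([28.5, 60.5]), 83.63)
```

View pics/c2.png

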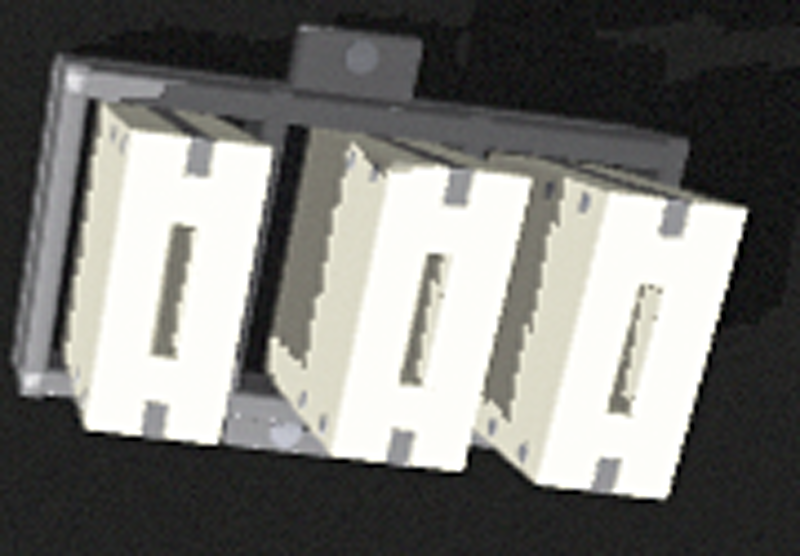

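```bash
python3 - <<'E'
from h import *
im,d,c,st=snap("wrist"); measure(im,d,c)
st=env.read_state(); print(st["time_s"],st["tool_pos"],st["contact_force"],np.abs(st["qd"]).max())
for p in([.5785,.067,.16],[.5785,.067,.074]): print(delta(st,p,0))
E
```

```text
gauge 1021 0.1125 (array([578.1,  67.5]), array([16.2, 34. ]), 89.28)
cas [280 138  42  71] 0.0756 (array([566.2, -71.9]), array([27.3, 60.2]), 83.45)
cas [334 145  46  70] 0.0756 (array([ 560.8, -121.7]), array([27.8, 60.6]), 83.53)
cas [379 151  49  70] 0.0756 (array([ 555.2, -163.8]), array([28.5, 60.7]), 83.16)
1.9667 [ 0.55877937 -0.03235783  0.19988795] [ 0.31825633 -0.26276893 -0.34426897] 0.030754813168560154
(array([0.007, 0.01 , 0.005]), array([ 0.0198, -0.0994,  0.0398]))
(array([0.007, 0.01 , 0.005]), array([ 0.0199, -0.0994,  0.1258]))
```

carry_out --targets '[0,0,0,0.007,-0.033,0.01,1,0,0,0,0.014,-0.066,0.02,1,0,0,0,0.0195,-0.099,0.03,1,0,0,0,0.0195,-0.099,0.04,1,0,0,0,0.0195,-0.099,0.04,1,0,0,0,0.0195,-0.099,0.04,1]'

```text
time_s: 2.47
tool_pos: [0.5782, 0.0642, 0.1598]
tcp_rot: [[1.0, -0.003, -0.001], [-0.003, -1.0, -0.002], [-0.001, 0.002, -1.0]]
contact_force: [0.0, -1.0, -0.6]
opening: 1.004
grip_force: 0.0
```

```bash
python3 - <<'E'
from h import *
im,d,c,st=snap("top")
st=env.read_state(); print(st["time_s"],st["tool_pos"],st["contact_force"],np.abs(st["qd"]).max())
print(delta(st,[.5785,.067,.074],0))
E
```

```text
2.5167 [0.57873495 0.06381683 0.16044456] [-0.25499637 -0.55423005  0.5959769 ] 0.012073178046034529
(array([ 0.017,  0.001, -0.038]), array([-0.0002, -0.0033,  0.0864]))
```

carry_out --targets '[0,0,0,0,-0.003,0.03,1,0,0,0,0,-0.003,0.06,1,0,0,0,0,-0.003,0.086,1,0,0,0,0,-0.003,0.086,0.6,0,0,0,0,-0.003,0.086,0.3,0,0,0,0,-0.003,0.086,0,0,0,0,0,-0.003,0.086,0,0,0,0,0,-0.003,0.086,0,0,0,0,0,-0.003,0.086,0,0,0,0,0,-0.003,0.086,0]' --force 50

```text
time_s: 3.35
tool_pos: [0.5799, 0.0697, 0.076]
tcp_rot: [[1.0, -0.001, 0.003], [-0.001, -1.0, -0.0], [0.003, 0.0, -1.0]]
contact_force: [0.0, -0.1, 6.6]
opening: 0.18
grip_force: 49.3
```

carry_out --targets '[0,0,0,0,0,-0.02,0,0,0,0,0,0,-0.045,0,0,0,0,0,0,-0.075,0,0,0,0,0,0,-0.1,0,0,0,0,0,0,-0.11,0,0,0,0,0,0,-0.11,0,0,0,0,0,0,-0.11,0]'

```text
time_s: 3.93
tool_pos: [0.5782, 0.0697, 0.1837]
tcp_rot: [[1.0, -0.0, -0.001], [-0.0, -1.0, -0.0], [-0.001, 0.0, -1.0]]
contact_force: [-0.1, -0.8, -1.8]
opening: 0.179
grip_force: 49.0
```

```bash
python3 - <<'E'
from h import *
im,d,c,st=snap("wrist"); cv2.imwrite("pics/w3.png",im); pickle.dump((im,d,c,st),open("w3.pkl","wb"))
measure(im,d,c,False)
st=env.read_state(); print(st["time_s"],st["tool_pos"],st["contact_force"],st["ft_torque"],st["opening"],np.abs(st["qd"]).max())
print(delta(st,[.5608,-.1217,.19],-.113))
E
```

```text
cas [394 163  53  73] 0.0756 (array([566.2, -71.6]), array([29. , 60.7]), 84.1)
cas [450 170  56  72] 0.0755 (array([ 561. , -121.3]), array([29.4, 60.6]), 83.56)
cas [496 196  16  50] 0.0747 (array([ 547. , -150.2]), array([43.6, 10.2]), 3.79)
3.9833 [0.57742744 0.0694693  0.18261963] [-0.56924137  0.42079691 -0.78782506] [-0.02930523 -0.03897157  0.0388175 ] 0.1836571693427722 0.014712100424992183
(array([0.008, 0.026, 1.076]), array([-0.0166,  0.1912, -0.0072]))
```

View pics/w3.png

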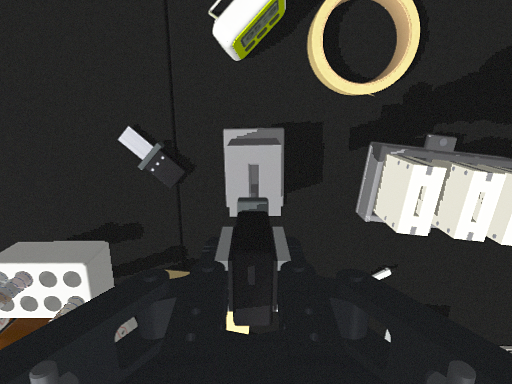

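The wrist view shows the gauge held between the fingers, its grip block at (253,210–325), the holder slot empty behind it, and two cassettes at (425,190) and (478,200). Next I'll measure the held gauge with the same camera.

```bash
cat >> h.py <<'E'
def held(im,d,c,st):
    X=cloud(c,d); R=np.array(st["tcp_rot"]); T=(X-np.array(st["tool_pos"]))@R  # tool frame
    m=(d>0)&(abs(T[...,1])<.03)&(abs(T[...,0])<.04)&(im.max(2)<70)
    t=T[m]; h=np.round(np.histogram(t[:,2],bins=np.arange(-.06,.06,.004))[0])
    top=t[t[:,2]<-.03]; print("hist",h); 
    for lo,hi in((-.045,-.034),(-.004,.014)):
        q=t[(t[:,2]>lo)&(t[:,2]<hi)&(abs(t[:,1])<.013)]
        if len(q)>20: print(lo,len(q),"z",np.median(q[:,2]).round(4),"x",np.percentile(q[:,0],[1,99]).round(4),"y",np.percentile(q[:,1],[1,50,99]).round(4),rect(q))
E
python3 - <<'E'
from h import *
im,d,c,st=pickle.load(open("w3.pkl","rb")); held(im,d,c,st)
E
```

```text
hist [ 359 1636  837  994  470 2933  829  254  320  279  264  262  221  142
   99   84  101  142   39    0    0    0    0    0    0    0    0    0
    0]
-0.045 3844 z -0.0366 x [-0.0169  0.0152] y [-0.0113  0.0003  0.0109] (array([-1.3, -0.9]), array([34.4, 25.9]), 3.4)
-0.004 455 z 0.006 x [0.0137 0.0205] y [-0.007   0.0018  0.008 ] (array([17.1,  0.6]), array([15.8,  7.1]), 89.97)
```

carry_out --targets '[0,0,0.2,-0.003,0.035,-0.001,0,0,0,0.4,-0.006,0.07,-0.002,0,0,0,0.6,-0.009,0.105,-0.004,0,0,0,0.8,-0.012,0.14,-0.005,0,0,0,1,-0.015,0.17,-0.006,0,0,0,1.08,-0.0165,0.191,-0.007,0,0,0,1.08,-0.0165,0.191,-0.007,0,0,0,1.08,-0.0165,0.191,-0.007,0,0,0,1.08,-0.0165,0.191,-0.007,0]'

```text
time_s: 4.73
tool_pos: [0.5612, -0.1199, 0.1896]
tcp_rot: [[0.994, -0.112, -0.003], [-0.112, -0.994, 0.002], [-0.003, -0.001, -1.0]]
contact_force: [0.3, 0.5, -0.9]
opening: 0.182
grip_force: 49.1
```

```bash
python3 - <<'E'
from h import *
im,d,c,st=snap("wrist"); im,d,c,st=snap("wrist"); cv2.imwrite("pics/w4.png",im); pickle.dump((im,d,c,st),open("w4.pkl","wb"))
measure(im,d,c,False); held(im,d,c,st)
print(st["time_s"],st["tool_pos"],st["tcp_rot"].round(4).tolist(),st["contact_force"],np.abs(st["qd"]).max())
E
```

```text
cas [178 150  36  70] 0.0756 (array([566.3, -72. ]), array([27.4, 60.5]), 83.28)
cas [239 150  33  70] 0.0756 (array([ 560.9, -122. ]), array([26.7, 60.6]), 84.41)
cas [288 151  36  70] 0.0757 (array([ 555.2, -164. ]), array([27.3, 60.7]), 83.3)
hist [ 357 1652  825 1006  469 2902  837  255  315  281  269  245  218  145
   95   88  101  137   39    0    0    0    0    0    0    0    0    0
    0]
-0.045 3823 z -0.0366 x [-0.0168  0.0152] y [-0.0115  0.0002  0.0111] (array([-0.5,  2.3]), array([25.5, 35. ]), 79.73)
-0.004 456 z 0.0062 x [0.0138 0.0205] y [-0.0071  0.0012  0.0078] (array([16.7,  1.3]), array([ 8.9, 17.4]), 8.75)
4.7833 [ 0.56158549 -0.11929593  0.18997944] [[0.9938, -0.1108, -0.0021], [-0.1108, -0.9938, 0.0014], [-0.0022, -0.0012, -1.0]] [ 0.02498531  0.96037923 -0.56880054] 0.009254604072663888
```

View pics/w4.png

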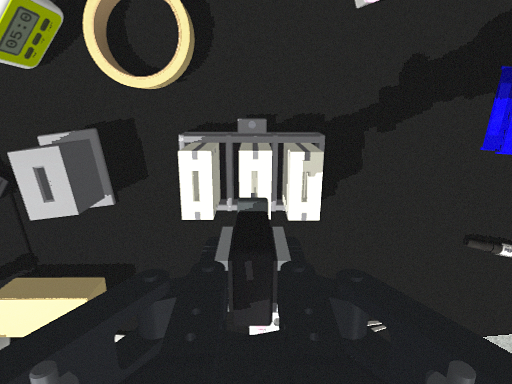

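The camera puts the held gauge's centre within 1 mm of the TCP, with the blade's lower edge 58 mm below the TCP. All three cassettes lie in line with the tool, with the middle one (255,180) straight under it. I'll try the middle one first, going down in small steps while watching the force.

carry_out --targets '[0,0,0,0.0006,0.002,0.02,0,0,0,0,0.0006,0.002,0.04,0,0,0,0,0.0006,0.002,0.049,0,0,0,0,0.0006,0.002,0.05,0,0,0,0,0.0006,0.002,0.052,0,0,0,0,0.0006,0.002,0.054,0,0,0,0,0.0006,0.002,0.056,0,0,0,0,0.0006,0.002,0.058,0,0,0,0,0.0006,0.002,0.06,0,0,0,0,0.0006,0.002,0.06,0]'

```text
time_s: 5.67
tool_pos: [0.5624, -0.1231, 0.1313]
tcp_rot: [[0.994, -0.113, 0.0], [-0.113, -0.994, 0.0], [0.0, -0.0, -1.0]]
contact_force: [-1.0, -0.4, -2.5]
opening: 0.177
grip_force: 49.1
```

carry_out --targets '[0,0,0,0,0,0.002,0,0,0,0,0,0,0.004,0,0,0,0,0,0,0.006,0,0,0,0,0,0,0.008,0,0,0,0,0,0,0.01,0,0,0,0,0,0,0.0115,0,0,0,0,0,0,0.0125,0,0,0,0,0,0,0.0125,0,0,0,0,0,0,0.0125,0]'

```text
time_s: 6.42
tool_pos: [0.5624, -0.1233, 0.1187]
tcp_rot: [[0.994, -0.113, -0.0], [-0.113, -0.994, -0.0], [-0.0, 0.0, -1.0]]
contact_force: [-0.8, -0.6, -1.0]
opening: 0.183
grip_force: 49.1
```

carry_out --targets '[0,0,0,0,0,0.001,0,0,0,0,0,0,0.002,0,0,0,0,0,0,0.003,0,0,0,0,0,0,0.004,0,0,0,0,0,0,0.004,0,0,0,0,0,0,0.004,0]'

```text
time_s: 6.92
tool_pos: [0.5623, -0.1233, 0.1147]
tcp_rot: [[0.994, -0.113, -0.0], [-0.113, -0.994, -0.0], [-0.0, 0.0, -1.0]]
contact_force: [0.6, 1.1, -1.0]
opening: 0.183
grip_force: 49.1
```

carry_out --targets '[0,0,0,0,0,0.002,0,0,0,0,0,0,0.004,0,0,0,0,0,0,0.005,0,0,0,0,0,0,0.006,0,0,0,0,0,0,0.007,0,0,0,0,0,0,0.008,0,0,0,0,0,0,0.0085,0,0,0,0,0,0,0.0085,0]'

```text
time_s: 7.58
tool_pos: [0.5629, -0.1233, 0.1069]
tcp_rot: [[0.994, -0.113, 0.001], [-0.113, -0.994, -0.0], [0.001, 0.0, -1.0]]
contact_force: [-0.5, -0.2, 3.9]
opening: 0.182
grip_force: 49.7
```

carry_out --targets '[0,0,0,0,0,0.001,0,0,0,0,0,0,0.002,0,0,0,0,0,0,0.002,0,0,0,0,0,0,0.002,0]'

```text
time_s: 7.92
tool_pos: [0.5633, -0.1234, 0.1056]
tcp_rot: [[0.994, -0.113, 0.002], [-0.113, -0.994, -0.001], [0.002, 0.0, -1.0]]
contact_force: [-1.2, 0.1, 8.9]
opening: 0.182
grip_force: 50.3
```

It jammed at 25 mm in the middle cassette (force 3.9 → 8.9 N over 2 mm), so I'm backing off.

carry_out --targets '[0,0,0,0,0,-0.006,0,0,0,0,0,0,-0.014,0,0,0,0,0,0,-0.026,0,0,0,0,0,0,-0.04,0,0,0,0,0,0,-0.055,0,0,0,0,0,0,-0.065,0,0,0,0,0,0,-0.07,0,0,0,0,0,0,-0.07,0,0,0,0,0,0,-0.07,0]'

```text
time_s: 8.67
tool_pos: [0.5622, -0.1233, 0.1741]
tcp_rot: [[0.994, -0.113, -0.0], [-0.113, -0.994, -0.0], [-0.0, 0.0, -1.0]]
contact_force: [0.2, 1.6, -0.8]
opening: 0.182
grip_force: 49.2
```

```bash
python3 - <<'E'
from h import *
im,d,c,st=snap("wrist"); im,d,c,st=snap("wrist"); pickle.dump((im,d,c,st),open("w5.pkl","wb"))
measure(im,d,c,False); held(im,d,c,st)
print(st["time_s"],st["tool_pos"],st["contact_force"],np.abs(st["qd"]).max())
for p in ([.5553,-.164,.175],[.5663,-.072,.175]): print(delta(st,p,-.113))
E
```

```text
cas [168 154  39  74] 0.0757 (array([566.3, -71.9]), array([27.4, 60.6]), 83.3)
cas [234 154  35  69] 0.0757 (array([ 563.2, -123. ]), array([26.9, 56. ]), 83.46)
cas [285 155  38  74] 0.0757 (array([ 555.2, -164.1]), array([27.4, 60.8]), 83.32)
hist [ 366 1635  838 1017  468 2897  826  250  320  269  274  242  214  154
   95   79   93  112   31    0    0    0    0    0    0    0    0    0
    0]
-0.045 3790 z -0.0366 x [-0.0168  0.0152] y [-0.0113  0.0002  0.0109] (array([-0.9,  0.7]), array([25.9, 34. ]), 86.81)
-0.004 407 z 0.0053 x [0.0144 0.0206] y [-0.007   0.0007  0.0078] (array([17.3,  0.7]), array([ 7.2, 15.9]), 3.41)
8.7167 [ 0.56181754 -0.12328306  0.17362663] [-0.60140845 -0.11131917 -0.09419887] 0.00854684534280747
(array([ 0.001,  0.012, -0.005]), array([-0.0019,  0.0412, -0.0014]))
(array([ 0.001,  0.012, -0.005]), array([-0.0014, -0.0515, -0.0014]))
```

carry_out --targets '[0,0,0,0,0.02,0,0,0,0,0,-0.001,0.0405,0,0,0,0,0,-0.001,0.0405,0.01,0,0,0,0,-0.001,0.0405,0.025,0,0,0,0,-0.001,0.0405,0.034,0,0,0,0,-0.001,0.0405,0.037,0,0,0,0,-0.001,0.0405,0.039,0,0,0,0,-0.001,0.0405,0.041,0,0,0,0,-0.001,0.0405,0.0435,0,0,0,0,-0.001,0.0405,0.0435,0]'

```text
time_s: 9.6
tool_pos: [0.557, -0.1632, 0.1308]
tcp_rot: [[0.994, -0.113, 0.0], [-0.113, -0.994, -0.0], [0.0, 0.0, -1.0]]
contact_force: [0.3, -0.1, 0.3]
opening: 0.18
grip_force: 49.2
```

Depth is 3.6 mm with no load. I'll go on to about 17 mm.

carry_out --targets '[0,0,0,0,0,0.002,0,0,0,0,0,0,0.004,0,0,0,0,0,0,0.006,0,0,0,0,0,0,0.008,0,0,0,0,0,0,0.01,0,0,0,0,0,0,0.012,0,0,0,0,0,0,0.0135,0,0,0,0,0,0,0.0135,0,0,0,0,0,0,0.0135,0]'

```text
time_s: 10.35
tool_pos: [0.5574, -0.1636, 0.118]
tcp_rot: [[0.994, -0.113, 0.001], [-0.113, -0.994, -0.0], [0.001, 0.0, -1.0]]
contact_force: [-1.1, 0.3, 4.4]
opening: 0.176
grip_force: 49.8
```

carry_out --targets '[0,0,0,0,0,0.001,0,0,0,0,0,0,0.002,0,0,0,0,0,0,0.002,0,0,0,0,0,0,0.002,0]'

```text
time_s: 10.68
tool_pos: [0.5577, -0.1636, 0.1166]
tcp_rot: [[0.994, -0.113, 0.002], [-0.113, -0.994, -0.001], [0.002, 0.0, -1.0]]
contact_force: [-1.0, 0.3, 7.4]
opening: 0.178
grip_force: 50.3
```

It jams at 14 mm in the right cassette, so I'm backing off. That leaves the left one.

carry_out --targets '[0,0,0,0,0,-0.006,0,0,0,0,0,0,-0.014,0,0,0,0,0,0,-0.026,0,0,0,0,0,0,-0.04,0,0,0,0,0,0,-0.055,0,0,0,0,0,0,-0.059,0,0,0,0,0,-0.035,-0.059,0,0,0,0,0,-0.07,-0.059,0,0,0,0,0,-0.092,-0.059,0,0,0,0,0,-0.092,-0.059,0]'

```text
time_s: 11.52
tool_pos: [0.5677, -0.0644, 0.1745]
tcp_rot: [[0.995, -0.104, 0.001], [-0.104, -0.995, 0.004], [0.0, -0.004, -1.0]]
contact_force: [0.4, 0.9, -0.9]
opening: 0.179
grip_force: 49.2
```

```bash
python3 - <<'E'
from h import *
for _ in range(4): im,d,c,st=snap("wrist")
measure(im,d,c,False); held(im,d,c,st)
st=env.read_state()
print(st["time_s"],st["tool_pos"],st["contact_force"],np.abs(st["qd"]).max())
print(delta(st,[.5673,-.0716,.175],-.113))
E
```

```text
cas [296 153  39  74] 0.0756 (array([ 560.7, -122.8]), array([27.3, 60.6]), 83.54)
cas [234 154  35  73] 0.0757 (array([566.6, -72. ]), array([27., 60.]), 83.82)
cas [345 154  44  74] 0.0756 (array([ 555.3, -163.8]), array([28.2, 60.6]), 83.51)
hist [ 346 1645  834 1017  462 2953  813  253  327  267  273  245  213  150
  100   79   98  126   33    0    0    0    0    0    0    0    0    0
    0]
-0.045 3851 z -0.0367 x [-0.017   0.0153] y [-0.0112  0.0002  0.011 ] (array([-1.2,  0.4]), array([25.9, 34.3]), 88.57)
-0.004 432 z 0.0058 x [0.0138 0.0205] y [-0.007   0.0013  0.0084] (array([16.7, -0.4]), array([18.3,  8.9]), 81.59)
11.7167 [ 0.56687559 -0.07351498  0.1740764 ] [-0.06986953 -0.8115696  -1.67366704] 0.010879629525459861
(array([ 0.012,  0.005, -0.019]), array([ 0.0002, -0.0019, -0.0009]))
```

carry_out --targets '[0,0,0,0.0003,-0.0018,0.005,0,0,0,0,0.0003,-0.0018,0.015,0,0,0,0,0.0003,-0.0018,0.027,0,0,0,0,0.0003,-0.0018,0.035,0,0,0,0,0.0003,-0.0018,0.037,0,0,0,0,0.0003,-0.0018,0.039,0,0,0,0,0.0003,-0.0018,0.041,0,0,0,0,0.0003,-0.0018,0.043,0,0,0,0,0.0003,-0.0018,0.044,0,0,0,0,0.0003,-0.0018,0.044,0]'

```text
time_s: 12.55
tool_pos: [0.5678, -0.0704, 0.1303]
tcp_rot: [[0.994, -0.113, 0.0], [-0.113, -0.994, -0.0], [0.0, 0.0, -1.0]]
contact_force: [0.5, 0.1, -1.0]
opening: 0.178
grip_force: 49.1
```

carry_out --targets '[0,0,0,0,0,0.002,0,0,0,0,0,0,0.004,0,0,0,0,0,0,0.006,0,0,0,0,0,0,0.008,0,0,0,0,0,0,0.01,0,0,0,0,0,0,0.012,0,0,0,0,0,0,0.0135,0,0,0,0,0,0,0.0135,0,0,0,0,0,0,0.0135,0]'

```text
time_s: 13.3
tool_pos: [0.5677, -0.0702, 0.1166]
tcp_rot: [[0.994, -0.113, -0.0], [-0.113, -0.994, -0.0], [-0.0, 0.0, -1.0]]
contact_force: [-0.3, -0.3, -0.6]
opening: 0.178
grip_force: 49.1
```

Depth is 18 mm with no load. I'll go on to about 28 mm.

carry_out --targets '[0,0,0,0,0,0.002,0,0,0,0,0,0,0.004,0,0,0,0,0,0,0.006,0,0,0,0,0,0,0.008,0,0,0,0,0,0,0.009,0,0,0,0,0,0,0.01,0,0,0,0,0,0,0.011,0,0,0,0,0,0,0.011,0]'

```text
time_s: 13.97
tool_pos: [0.5676, -0.0703, 0.1056]
tcp_rot: [[0.994, -0.113, -0.0], [-0.113, -0.994, -0.0], [-0.0, 0.0, -1.0]]
contact_force: [0.2, -0.7, -0.7]
opening: 0.179
grip_force: 49.1
```

carry_out --targets '[0,0,0,0,0,0.002,0,0,0,0,0,0,0.004,0,0,0,0,0,0,0.006,0,0,0,0,0,0,0.008,0,0,0,0,0,0,0.01,0,0,0,0,0,0,0.012,0,0,0,0,0,0,0.013,0,0,0,0,0,0,0.014,0,0,0,0,0,0,0.014,0,0,0,0,0,0,0.014,0]'

```text
time_s: 14.8
tool_pos: [0.5678, -0.0703, 0.0919]
tcp_rot: [[0.994, -0.113, 0.0], [-0.113, -0.994, -0.0], [0.0, 0.0, -1.0]]
contact_force: [0.2, -0.2, -0.8]
opening: 0.177
grip_force: 49.2
```

carry_out --targets '[0,0,0,0,0,0.001,0,0,0,0,0,0,0.002,0,0,0,0,0,0,0.002,0,0,0,0,0,0,0.002,0]'

```text
time_s: 15.13
tool_pos: [0.5681, -0.0703, 0.0903]
tcp_rot: [[0.994, -0.113, 0.001], [-0.113, -0.994, -0.0], [0.001, 0.0, -1.0]]
contact_force: [-0.6, -0.6, 5.0]
opening: 0.182
grip_force: 49.7
```

The collar is seated (5 N). I'll ease off 1 mm, open, and retreat straight up.

carry_out --targets '[0,0,0,0,0,-0.001,0,0,0,0,0,0,-0.001,0,0,0,0,0,0,-0.001,0.3,0,0,0,0,0,-0.001,0.6,0,0,0,0,0,-0.001,0.8,0,0,0,0,0,-0.001,0.8,0,0,0,0,0,-0.001,0.8,0,0,0,0,0,-0.001,0.8]'

```text
time_s: 15.8
tool_pos: [0.5677, -0.0702, 0.0907]
tcp_rot: [[0.994, -0.113, -0.0], [-0.113, -0.994, -0.0], [-0.0, 0.0, -1.0]]
contact_force: [-0.4, 0.3, 0.3]
opening: 0.801
grip_force: 0.0
```

carry_out --targets '[0,0,0,0,0,-0.01,0.8,0,0,0,0,0,-0.03,0.8,0,0,0,0,0,-0.06,0.8,0,0,0,0,0,-0.09,0.8,0,0,0,0,0,-0.12,0.8,0,0,0,0,0,-0.13,0.8,0,0,0,0,0,-0.13,0.8]'

```text
time_s: 16.38
tool_pos: [0.57, -0.0702, 0.2249]
tcp_rot: [[0.994, -0.113, 0.008], [-0.113, -0.994, -0.001], [0.008, 0.0, -1.0]]
contact_force: [0.1, 0.3, -0.7]
opening: 0.802
grip_force: 0.0
```

```bash
python3 - <<'E'
from h import *
im,d,c,st=snap("wrist"); im,d,c,st=snap("wrist"); measure(im,d,c,False)
X=cloud(c,d); m=(d>0)&(X[...,2]>.12)&(X[...,2]<.135)&(im.max(2)<80); m[280:]=False; x=X[m]; print(len(x),np.median(x[:,2]),rect(x))
s,_,_,_=snap("side"); print(st["tool_pos"],st["opening"],st["contact_force"],st["grip_force"])
s=cv2.resize(s[130:260,230:350],(480,520),interpolation=cv2.INTER_CUBIC); w=cv2.resize(im[60:320,150:310],(320,520))
cv2.imwrite("pics/end.png",np.hstack([s,w]))
E
```

```text
cas [239 147  30  63] 0.0757 (array([566.6, -71.8]), array([27. , 60.2]), 83.8)
cas [292 147  32  63] 0.0757 (array([ 560.8, -122.8]), array([27.3, 60.9]), 83.51)
cas [334 148  35  63] 0.0756 (array([ 555.2, -164. ]), array([27.7, 60.6]), 83.36)
827 0.128402550601274 (array([566.4, -70.4]), array([15.3, 33.9]), 83.94)
[ 0.56851315 -0.07023087  0.22227906] 0.800160108221454 [-0.19707696  0.75103356 -0.61958902] 0.0
```

View pics/end.png

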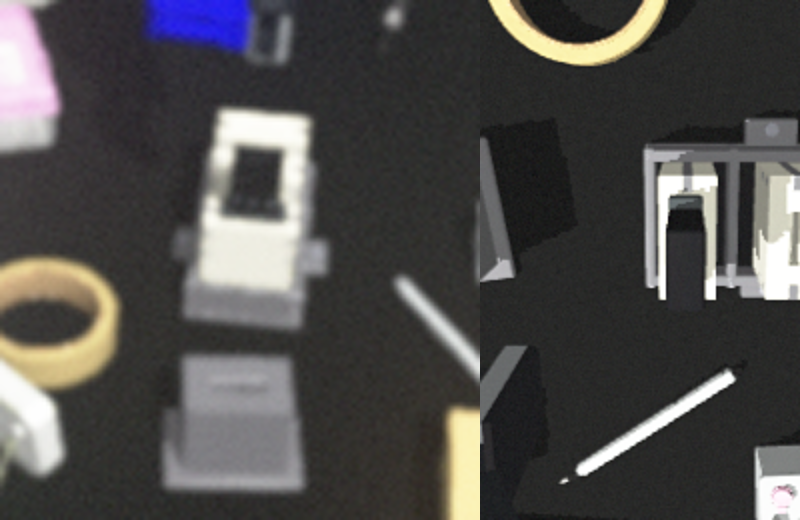

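The gauge stands in the left cassette at crop (250,185) and (685,250). Its top is at 0.128 m (129 mm expected when home), it is upright, and the fingers are clear.

```bash
python3 -c "
from station import env
print(env.finish_job())"
```

```text
the job is handed in; nothing more can be done
None
```

The gauge is standing fully home in the left cassette, released and upright, after jamming at 25 mm in the middle one and 14 mm in the right one; the job is handed in, and the judge returned no verdict.

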